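# Hold a sampling probe centred in a vessel port

### The arm

A 6-joint arm with a two-finger parallel gripper is mounted at the origin on the work surface. World frame = base frame: x ahead of the robot, y to its left, z up, the work surface at z = 0. Lengths are in m, angles in rad, forces in N, time in s.
With the tool pointing down it reaches from about 0.3 to 0.875 m from the base axis. Payload 4.2 kg.
Tool frame: the origin (TCP) lies at the centre of the arm's flange, where the gripper is bolted on; the fingertips stand 173 mm ahead of it and the grasp point (between the pads) lies 155 mm ahead of it; z points along the fingers, y is the line along which they close (so a half turn about z gives the same grasp; the last joint's range is limited). The gripper opens to 85 mm and grips with 20 to 120 N. Pads are 22 mm wide; open, the fingers measure 114 mm over their backs; the gripper's body (76 mm by 85 mm) begins 54 mm behind the grasp point. The pads swing forward as they close: fully open they stand 13 mm farther back than shut.
Start: joints at [1.104, 0.32, 1.565, -0, 1.257, -0.02], TCP at [0.248, 0.519, 0.405] pointing down, gripper open.
Joint ranges: [-3.11, 3.11], [-0.84, 2.01], [0.21, 2.61], [-1.34, 4.49], [0.05, 2.63], [-2.56, 2.56]. Speed limits (rad/s): [2.57, 2.57, 3.14, 3.14, 3.14, 3.14].

### API

Orientations are given as a unit quaternion [x, y, z, w].
In Python, from workcell import env gives the robot as it stands.
- The arm moves only by the tool servo_tool, never from a script. Its argument "series" is a list that holds one entry, the list of rows, each a list of 7 numbers: the shift along the tool's x, y, z in units of 0.4 m (1.0 is 0.4 m), then the turn, a rotation vector about the tool's x, y, z in units of 90 degrees (1.0 is 90 degrees), then the finger opening in mm, from 0 to 85.4. In form: [[[tx, ty, tz, rx, ry, rz, grip], ...]]. A call has exactly 5 rows; each row is the pose to reach, as a shift and turn from the pose commanded when the call began, along the tool's axes at that moment; what a row does not reach only later rows make up. A row lasts 1/10 s, in which the tool goes at most 50 mm and 8.59 degrees, less where a joint would pass 70% of its speed; a pose out of reach is approached as far as the arm can. A call with a number of a shift or a turn outside -1 to 1 is refused whole. A call with a gripper value outside its range is refused whole. The fingers move at their own pace and stop on an object; "squeeze" is the grip in N (left out, the last holds). Time passes only in rows, so rows that repeat a pose let the fingers close, or fill a call up. It gives the time, the measured TCP pose, the force, the opening and the grip force at its end, in the units of the state.
- env.observe(): the state, without advancing time (a new reading comes with each control period).
- env.camera(name): name is "scene" or "top" or "wrist"; returns (picture, depth): 480x640x3 uint8, red, green, blue; 480x640 float32, m along the optical axis (not along the pixel's ray), 0 where there is no reading.
- env.calibration(name): a dict with "camera_matrix" (3x3 intrinsics, pixels), "extrinsics" (4x4, takes a point from world to camera coordinates); the wrist camera has in their place "T_tool_cam" (4x4, takes a point from camera to tool coordinates, whose origin is the TCP and whose axes are the flange's). Camera axes: x right, y down, z forward; pixel columns grow to the right and rows downward; lengths in m; the calibration is good to about 2 mm. A picture is of the moment at which its call begins: read the wrist's pose just before it. calibration takes no time and is no camera call.
- env.hand_in(): hands the job in; it is judged then, once.
The state is a dict: "clock": time; "q": joint angles; "joint_vel": joint speeds; "joint_efforts": joint torques, N m; "ee_pos": TCP position; "tcp_rot": TCP orientation; "force": force on the tool from outside, world axes, zero at the start; "torque": the same for the moment, N m; "width": finger opening in m; "gripper_force": force on a finger pad.
Only numpy, scipy, OpenCV 4.12 (cv2) and the standard library are available. Lean on these libraries where they do the work, as an engineer would, in place of code of your own. Each camera call takes 0.05 s, during which the arm holds its last target. There are 200 camera calls.

### The job

Take the sampling probe (the one with the side spout) out of its rest, hold it upright over the port of the vessel station and turn it until its spout points the same way as the index bar on the cover. Then lower its stem through the port, without the probe ever touching the station, until the tip is 50 mm below the port's mouth. Finish while still holding it there, upright, still, centred in the port and with the spout along the index bar, and leave all other things on the bench where they stand.

Things in the scene. Friction and masses are not known exactly. Their poses are not given: they have to be found in the camera images.
- probe: the sampling probe, the one with a side spout; loose, 0.08 to 0.17 kg. Origin at the tip of its stem, z up along the stem, x the way the spout points. Steel stem 8 mm thick, 95 mm long; above it a flange 28 mm across, 6 mm thick, then the head. It stands upright in the rest, stem hanging in the rest's 16 mm hole (play up to 4 mm), flange on the rest's top
- probe_tip (a point): the lower end of the probe's stem, on its axis (same as the probe's origin)
- probe_head (a point): centre of the probe's grey flat-sided head, on its axis, 122 mm above the tip. The head is 28 mm along the probe's x, 20 mm along its y and 42 mm high (101 to 143 mm above the tip). Grip it across its two flat sides, 20 mm apart along y
- spout (a point): end of the spout, a round steel nipple 8 to 11 mm thick that sticks out level from the head along the probe's x: its end is 35 mm from the probe's axis, 112 mm above the tip
- rest: the stand in which the probe waits, fixed: base 90 x 90 mm, two posts, top plate 60 (x) x 80 (y) mm, its upper face 110 mm above the bench, with a 16 mm hole through its centre. Origin on the bench under the hole, z up. The probe's tip hangs 15 mm above the bench
- spare_rest: an equal stand that holds the plain spare probe, fixed. Origin on the bench under its hole
- station: vessel station, fixed: 150 x 150 mm base and top plate on four posts with a glass vessel hung in it; top plate's upper face at 122 mm, on it a round aluminium cover 100 mm across and 6 mm thick with a white upright tube, the port, at its centre. Origin on the bench under the port, z up, x from the port towards the index mark
- port (a point): centre of the port's mouth (its top rim), 148 mm above the bench. The port is an upright tube of 22 mm bore, 34 mm outside, its bore 26 mm long; below it the vessel is open, free of things for 120 mm below the mouth
- mark (a point): outer end of the index mark, the single black bar (30 mm long, 5 mm wide, 4 mm high) that runs outward from the port on the cover along the station's x; this point is 48 mm from the port's axis
- spare: plain spare thermometer probe standing in the spare rest: 8 mm stem, round grey head 24 mm across, no spout, its top 146 mm above the bench; origin at its stem's tip. Shorter and rounder than the sampling probe; not to be used
- stopper: black rubber stopper, cone 36 mm across, 30 mm high; origin under its centre
- reagent: amber bottle, 72 mm across, 150 mm high; origin under its centre
- jar: white jar, 64 mm across, 80 mm high; origin under its centre
- beaker: open glass beaker, 68 mm across, 85 mm high; origin under its centre
- driver: screwdriver with orange handle lying on the bench, 170 mm long along its x; origin under it
- tube_rack: white wire rack with glass tubes, 74 x 144 mm, 106 mm high; origin under its centre
There are look-alikes about, which are no part of the job. What is shaped like the rest but purple or yellow is not meant. What is shaped like the probe but blue or purple is not meant.

How it is judged:
By the outcome, as a careful person would: the job done as asked, in the order asked, and still so for the second after the job is handed in, while the arm keeps its last pose, push and grip.
It also fails if it takes over 51 s, if anything falls off the work surface, if the arm or the gripper's body presses on something with over 40 N, if the wrist force passes 120 N, or if a joint passes its speed limit or range.

## Working session

There is one attempt and no reset: what is moved stays moved. The work goes in short steps, Python scripts to look and compute and a tool call to move; the robot and the scene stay as the last step left them, time stands still between calls to the robot, and variables do not carry over. Pictures are saved under pics/ and viewed, at most 10 in all, crops included, and the job is handed in when it is done.

Besides the shell and the picture viewer there is one more tool, called after "Emit:" as a command line: name --argument value ..., lists and objects as JSON in quotes. servo_tool: Moves the arm, as the interface text tells. Shifts and turns lie within -1 to 1; 1 stands for 0.4 m of shift or 90 degrees of turn. Its arguments: {"type":"object","properties":{"series":{"type":"array","items":{"type":"array","items":{"type":"array","items":{"type":"number"}}}},"squeeze":{"type":"number"}},"required":["series"]}

```bash
mkdir -p pics; ls
python3 - <<'E'
from workcell import env
import cv2,numpy as np,pickle
s=env.observe();print({k:np.round(v,3) for k,v in s.items()})
d={}
for n in("scene","top"):
    p,z=env.camera(n);c=env.calibration(n);d[n]=(p,z,c);cv2.imwrite(f"pics/{n}0.png",p[:,:,::-1]);print(n,np.round(c["camera_matrix"],1).tolist(),np.round(c["extrinsics"],4).tolist())
print(np.round(env.calibration("wrist")["T_tool_cam"],4).tolist(),env.calibration("wrist")["camera_matrix"].tolist())
pickle.dump(d,open("d0.pkl","wb"))
E
```

```text
pics
{'clock': np.float64(0.0), 'q': array([ 1.104,  0.32 ,  1.566,  0.   ,  1.257, -0.02 ]), 'joint_vel': array([-0.   ,  0.002, -0.003, -0.   ,  0.   , -0.   ]), 'joint_efforts': array([-0.0000e+00, -4.1552e+01, -2.3415e+01, -0.0000e+00,  8.0000e-03,
        0.0000e+00]), 'ee_pos': array([0.248, 0.518, 0.404]), 'tcp_rot': array([ 0.222,  0.975, -0.001, -0.   ]), 'force': array([ 0.093,  0.235, -0.211]), 'torque': array([-0.038,  0.041,  0.032]), 'gripper_force': np.float64(0.0), 'width': np.float64(0.085)}
scene [[442.6, 0.0, 317.7], [0.0, 442.6, 240.8], [0.0, 0.0, 1.0]] [[0.3293, 0.9442, 0.009, -0.1469], [0.7287, -0.248, -0.6384, -0.2758], [-0.6005, 0.2168, -0.7697, 1.46], [0.0, 0.0, 0.0, 1.0]]
top [[472.1, 0.0, 323.8], [0.0, 472.1, 231.7], [0.0, 0.0, 1.0]] [[0.0083, -0.9998, -0.016, 0.0107], [-0.9863, -0.0056, -0.1651, 0.487], [0.165, 0.0171, -0.9862, 1.3614], [0.0, 0.0, 0.0, 1.0]]
[[-0.0002, -0.9584, -0.2853, 0.0733], [1.0, -0.0004, 0.0004, 0.0004], [-0.0005, -0.2853, 0.9584, 0.0315], [0.0, 0.0, 0.0, 1.0]] [[410.7180853387274, 0.0, 319.5343346711068], [0.0, 410.7180853387274, 234.81013774093933], [0.0, 0.0, 1.0]]
```

View pics/scene0.png

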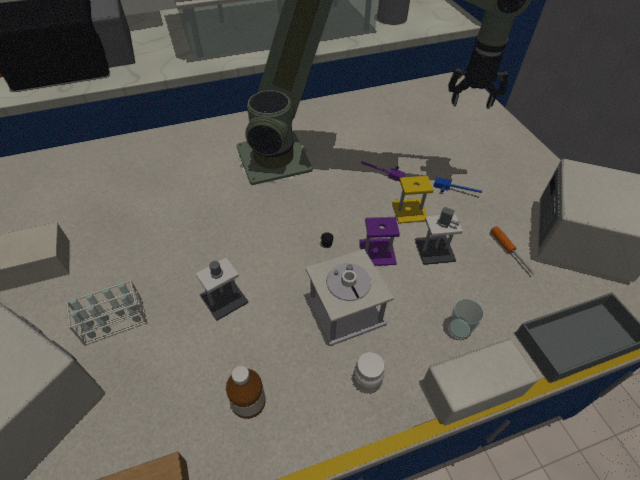

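View pics/top0.png

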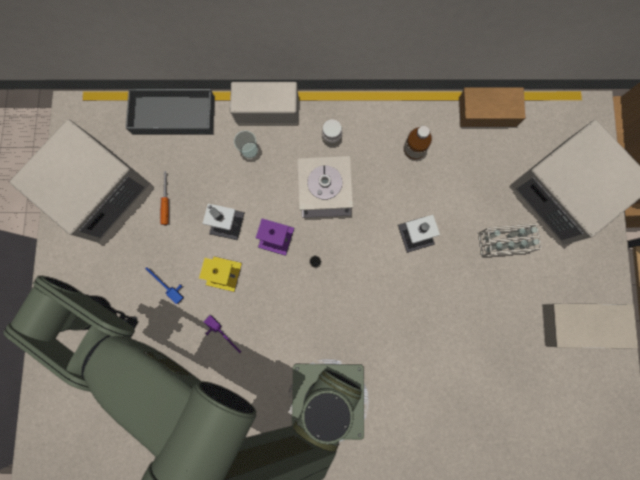

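Scene: the probe, with a spout, stands in the white rest at scene (446,222) and top (217,213). The station port is at scene (349,278) and top (325,182), with its bar at top (324,170). These could be mistaken for the probe or rest:
- the round spare at scene (216,268), top (424,228)
- the blue probe, scene (458,187), and the purple probe, scene (385,170), both lying flat
- the purple rest, scene (381,240), and the yellow rest, scene (412,198)

I choose the one in the white rest with the spout, and check it in a crop.

```bash
cat > h.py <<'E'
import numpy as np,cv2
from scipy.spatial.transform import Rotation as R
def ray(c,uv,T=None):
    K=c["camera_matrix"]; d=np.linalg.inv(K)@np.array([uv[0],uv[1],1.])
    M=np.linalg.inv(c["extrinsics"]) if T is None else T
    return M[:3,3],M[:3,:3]@d
def plane(c,uv,z,T=None):
    o,d=ray(c,uv,T); return o+d*(z-o[2])/d[2]
def proj(c,P,T=None):
    E=c["extrinsics"] if T is None else np.linalg.inv(T)
    p=c["camera_matrix"]@((E@np.r_[P,1])[:3]); return p[:2]/p[2]
def wT(s,c):
    T=np.eye(4);T[:3,:3]=R.from_quat(s["tcp_rot"]).as_matrix();T[:3,3]=s["ee_pos"];return T@c["T_tool_cam"]
E
python3 - <<'E'
import pickle,cv2,numpy as np
from h import *
d=pickle.load(open("d0.pkl","rb"))
t=d["top"];s=d["scene"]
print("port top",plane(t[2],(325,181),.148),"scene",plane(s[2],(349,276),.148))
print("mark",plane(t[2],(324,167),.132),plane(s[2],(356,297),.132))
print("head top",plane(t[2],(214,211),.158),"scene",plane(s[2],(447,212),.158))
a=s[0][190:270,395:485];b=t[0][185:245,190:257]; e=t[0][150:215,290:360]
f=lambda i:cv2.resize(i,(400,400),interpolation=cv2.INTER_CUBIC)
cv2.imwrite("pics/c1.png",np.hstack([f(a),f(b)])[:,:,::-1])
E
```

```text
port top [0.6122993  0.01025286 0.148     ] scene [0.61880418 0.01143264 0.148     ]
mark [0.65779218 0.01366988 0.132     ] [0.66525906 0.0103008  0.132     ]
head top [0.52320723 0.3144925  0.158     ] scene [0.52463632 0.30831096 0.158     ]
```

View pics/c1.png

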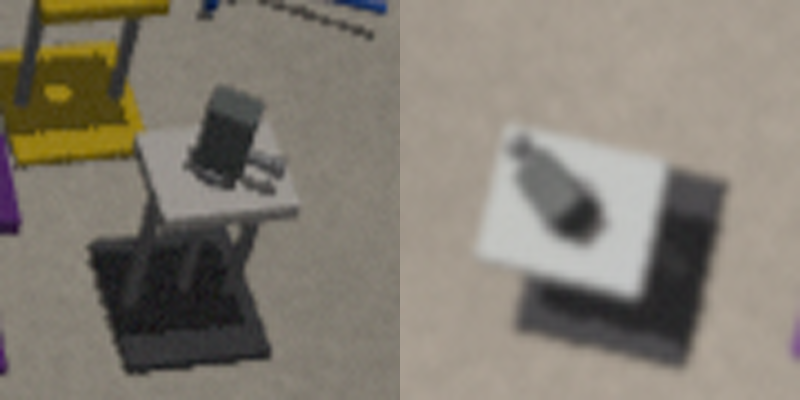

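The crop confirms it: a grey flat-sided head with a spout, pointing up-left in the top view (azimuth about 45°). Both views agree within a centimetre. Next I move above it for a wrist view.

```bash
cat >> h.py <<'E'
def goal(s,pos,az):
    """shift/turn in tool units to TCP pos, tool z straight down, tool x at azimuth az (deg)"""
    R0=R.from_quat(s["tcp_rot"]);a=np.radians(az)
    x=np.array([np.cos(a),np.sin(a),0]);z=np.array([0,0,-1.])
    G=R.from_matrix(np.c_[x,np.cross(z,x),z])
    return np.round(R0.inv().apply(np.array(pos)-s["ee_pos"])/.4,4),np.round((R0.inv()*G).as_rotvec()/(np.pi/2),4)
E
python3 - <<'E'
from workcell import env
from h import *
print(goal(env.observe(),(.523,.311,.405),45))
E
```

```text
(array([-0.8432, -0.171 , -0.0024]), array([-7.0000e-04,  1.0000e-03,  1.2156e+00]))
```

Emit:
servo_tool --series '[[[-0.12,-0.025,0,0,0,0.09,85],[-0.24,-0.05,0,0,0,0.18,85],[-0.36,-0.075,0,0,0,0.28,85],[-0.48,-0.1,0,0,0,0.37,85],[-0.6,-0.12,0,0,0,0.46,85]]]'

```text
clock: 0.6
ee_pos: [0.4453, 0.37, 0.4044]
tcp_rot: [0.554, 0.832, -0.0, -0.0]
force: [0.1, 0.9, -0.3]
width: 0.0852
gripper_force: 0.0
```

Run:
```python
from workcell import env
from h import *
s=env.observe();print(s["clock"],s["ee_pos"],s["q"],goal(s,(.523,.311,.405),45))
```

```text
0.6 [0.4452804  0.37004661 0.40442434] [6.73490313e-01 3.26238051e-01 1.55546425e+00 1.25640035e-04
 1.26059206e+00 2.77825899e-01] (array([-0.2111,  0.1224, -0.0015]), array([-4.000e-04,  3.000e-04,  7.519e-01]))
```

Emit:
servo_tool --series '[[[-0.05,0.03,0,0,0,0.09,85],[-0.1,0.06,0,0,0,0.18,85],[-0.15,0.09,0,0,0,0.27,85],[-0.2,0.12,0,0,0,0.36,85],[-0.21,0.122,0,0,0,0.45,85]]]'

```text
clock: 1.1
ee_pos: [0.5237, 0.3118, 0.4039]
tcp_rot: [0.809, 0.588, -0.0, 0.0]
force: [0.3, 0.2, -0.8]
width: 0.0851
gripper_force: 0.0
```

Emit:
servo_tool --series '[[[0,0,0,0,0,0.09,85],[0,0,0,0,0,0.18,85],[0,0,0,0,0,0.27,85],[0,0,0,0,0,0.3,85],[0,0,0,0,0,0.3,85]]]'

```text
clock: 1.6
ee_pos: [0.5219, 0.3132, 0.4042]
tcp_rot: [0.922, 0.387, -0.0, 0.0]
force: [0.6, 0.7, 0.2]
width: 0.0848
gripper_force: 0.0
```

Run:
```python
from workcell import env
from h import *
import pickle
s=env.observe();p,z=env.camera("wrist");c=env.calibration("wrist");pickle.dump((s,p,z,c),open("w1.pkl","wb"))
cv2.imwrite("pics/w1.png",p[:,:,::-1]);T=wT(s,c)
print(s["ee_pos"],np.degrees(s["q"]).round(1))
for P in((.523,.311,.158),(.523+.025,.311+.025,.127)):print(proj(c,P,T))
```

```text
[0.52185479 0.31324028 0.40421242] [29.9 21.4 85.1  0.  73.6 74.4]
[325.62591131 251.32921631]
[325.64953744 178.75052128]
```

View pics/w1.png

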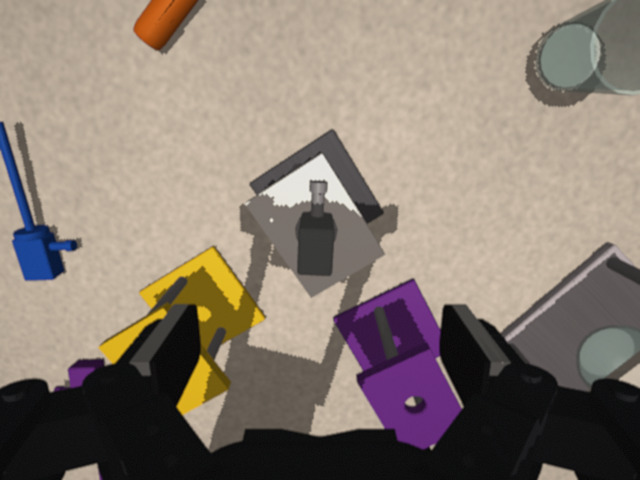

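The wrist view shows the head at about (317,250), its spout end at (318,184) and the rest beneath it. I'll measure this with depth.

```bash
cat >> h.py <<'E'
def cloud(s,z,c):
    T=wT(s,c);v,u=np.mgrid[:480,:640];K=c["camera_matrix"]
    P=np.stack([(u-K[0,2])/K[0,0]*z,(v-K[1,2])/K[1,1]*z,z],-1)@T[:3,:3].T+T[:3,3];P[z==0]=np.nan
    return P
E
python3 - <<'E'
from h import *
import pickle
s,p,z,c=pickle.load(open("w1.pkl","rb"));P=cloud(s,z,c)
roi=np.zeros((480,640),bool);roi[170:285,280:355]=1
for lo,hi,n in((.15,.17,"headtop"),(.119,.15,"side+spout"),(.105,.113,"plate")):
    m=roi&(P[...,2]>lo)&(P[...,2]<hi);q=P[m];v,u=np.nonzero(m)
    print(n,m.sum(),np.median(q,0).round(4),"u",u.min(),u.max(),"v",v.min(),v.max())
    if n!="plate": print(cv2.minAreaRect((q[:,:2]*1000).astype(np.float32)))
m=roi&(P[...,2]>.113)&(P[...,2]<.17)
for v in range(180,280,6):
    u=np.nonzero(m[v])[0]
    if len(u):print(v,u.min(),u.max(),P[v,(u.min()+u.max())//2].round(4))
E
```

```text
headtop 1762 [0.5193 0.3154 0.157 ] u 297 334 v 224 275
((518.316650390625, 314.58099365234375), (28.082138061523438, 19.99864959716797), 42.61515426635742)
side+spout 910 [0.5332 0.3288 0.1304] u 299 333 v 180 226
((535.5093994140625, 330.3459167480469), (23.207374572753906, 19.885013580322266), 42.33000946044922)
plate 4852 [0.5236 0.3192 0.1092] u 280 354 v 170 284
180 310 323 [0.543  0.3392 0.1236]
186 309 327 [0.5421 0.3365 0.1307]
192 312 325 [0.5397 0.3341 0.1316]
198 311 323 [0.5365 0.3317 0.13  ]
204 311 323 [0.5339 0.329  0.1297]
210 311 323 [0.5312 0.3263 0.1292]
216 301 332 [0.5285 0.3244 0.1311]
222 297 334 [0.5279 0.3245 0.1441]
228 295 336 [0.528  0.3244 0.157 ]
234 296 336 [0.5261 0.3217 0.1575]
240 298 334 [0.5238 0.3193 0.1578]
246 298 333 [0.5208 0.3172 0.1573]
252 298 332 [0.518  0.3144 0.156 ]
258 297 332 [0.5156 0.3126 0.1576]
264 297 332 [0.513  0.31   0.1572]
270 297 331 [0.5107 0.3077 0.158 ]
```

Run:
```python
from workcell import env
from h import *
print(goal(env.observe(),(.5183,.3146,.297),42.6))
```

```text
(array([-0.0036, -0.0086,  0.2683]), array([-0.0002,  0.0005,  0.0329]))
```

Emit:
servo_tool --series '[[[-0.0036,-0.0086,0,0,0,0.033,85],[-0.0036,-0.0086,0.06,0,0,0.033,85],[-0.0036,-0.0086,0.15,0,0,0.033,85],[-0.0036,-0.0086,0.22,0,0,0.033,85],[-0.0036,-0.0086,0.267,0,0,0.033,85]]]'

```text
clock: 2.15
ee_pos: [0.5178, 0.3144, 0.2955]
tcp_rot: [0.932, 0.363, -0.002, 0.0]
force: [0.4, -0.2, -0.2]
width: 0.0853
gripper_force: 0.0
```

Emit:
servo_tool --series '[[[0,0,0,0,0,0,50],[0,0,0,0,0,0,35],[0,0,0,0,0,0,28],[0,0,0,0,0,0,24],[0,0,0,0,0,0,20]]]' --squeeze 40

```text
clock: 2.65
ee_pos: [0.5187, 0.3147, 0.2991]
tcp_rot: [0.932, 0.363, 0.001, -0.0]
force: [0.4, -1.5, 0.6]
width: 0.0199
gripper_force: 0.4
```

Emit:
servo_tool --series '[[[0,0,0,0,0,0,14],[0,0,0,0,0,0,10],[0,0,0,0,0,0,10],[0,0,0,0,0,0,10],[0,0,0,0,0,0,10]]]' --squeeze 40

```text
clock: 3.15
ee_pos: [0.5187, 0.3148, 0.2991]
tcp_rot: [0.932, 0.363, 0.001, -0.0]
force: [0.5, -0.8, 6.2]
width: 0.0196
gripper_force: 40.2
```

Run:
```python
from workcell import env
from h import *
import pickle
s=env.observe();p,z=env.camera("wrist");c=env.calibration("wrist");pickle.dump((s,p,z,c),open("w2.pkl","wb"))
print({k:np.round(s[k],4) for k in("ee_pos","q","force","width","gripper_force","tcp_rot")},goal(s,(.5183,.3146,.297),42.6))
cv2.imwrite("pics/w2.png",p[:,:,::-1])
```

```text
{'ee_pos': array([0.5187, 0.3148, 0.2991]), 'q': array([ 5.2650e-01,  4.4940e-01,  1.6420e+00, -2.0000e-04,  1.0478e+00,
        1.3550e+00]), 'force': array([ 0.5186, -0.8177,  6.2378]), 'width': np.float64(0.0196), 'gripper_force': np.float64(40.227), 'tcp_rot': array([ 9.319e-01,  3.627e-01,  1.200e-03, -1.000e-04])} (array([-0.0011, -0.0005,  0.0053]), array([ 0.0004, -0.0014, -0.0007]))
```

View pics/w2.png

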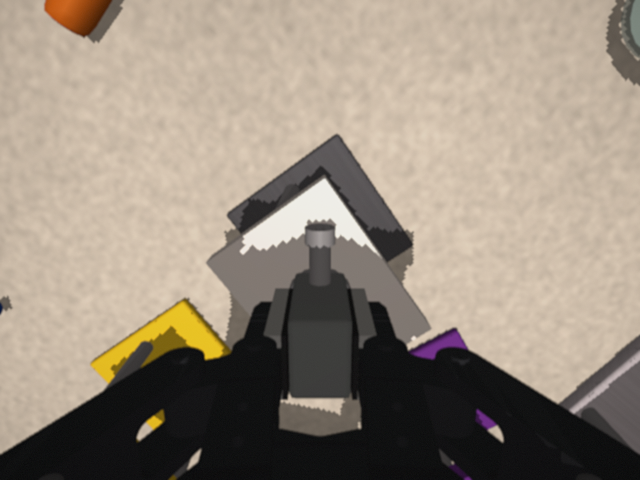

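The head is gripped squarely, with the spout along the tool's x at (319,235)→(320,280). Next I lift straight up.

Emit:
servo_tool --series '[[[0,0,-0.03,0,0,0,10],[0,0,-0.11,0,0,0,10],[0,0,-0.21,0,0,0,10],[0,0,-0.32,0,0,0,10],[0,0,-0.42,0,0,0,10]]]'

```text
clock: 3.7
ee_pos: [0.518, 0.3146, 0.468]
tcp_rot: [0.932, 0.363, -0.0, -0.0]
force: [0.1, 1.0, -1.6]
width: 0.0193
gripper_force: 39.4
```

Emit:
servo_tool --series '[[[0,0,-0.05,0,0,0,10],[0,0,-0.08,0,0,0,10],[0,0,-0.08,0,0,0,10],[0,0,-0.08,0,0,0,10],[0,0,-0.08,0,0,0,10]]]'

```text
clock: 4.2
ee_pos: [0.5184, 0.3147, 0.4959]
tcp_rot: [0.932, 0.363, -0.002, 0.0]
force: [0.1, 0.4, -1.4]
width: 0.0195
gripper_force: 39.4
```

Run:
```python
from workcell import env
from h import *
import pickle
s=env.observe();p,z=env.camera("scene");t,zt=env.camera("top")
pickle.dump((s,p,z,env.calibration("scene"),t,zt,env.calibration("top")),open("s2.pkl","wb"))
print(s["ee_pos"],s["force"],s["width"],goal(s,(.615,.011,.50),3))
d=pickle.load(open("d0.pkl","rb"))
# port / bar from the top view
tp,tz,tc=d["top"]
hsv=cv2.cvtColor(tp,cv2.COLOR_RGB2HSV)
cv2.imwrite("pics/st.png",cv2.resize(np.hstack([tp[150:220,290:360],t[150:220,290:360]]),(800,400),interpolation=cv2.INTER_CUBIC)[:,:,::-1])
```

```text
[0.51838661 0.31470486 0.49585192] [ 0.1073553   0.36471303 -1.38491986] 0.01953993027798029 (array([-0.3353,  0.7228, -0.0098]), array([2.000e-04, 2.500e-03, 4.392e-01]))
```

Run:
```python
from workcell import env
from h import *
print(goal(env.observe(),(.54,.011,.50),2))
```

```text
(array([-0.4736,  0.5959, -0.0083]), array([2.000e-04, 2.000e-03, 4.503e-01]))
```

Emit:
servo_tool --series '[[[-0.05,0.06,-0.01,0,0,0.06,10],[-0.12,0.15,-0.01,0,0,0.14,10],[-0.19,0.24,-0.01,0,0,0.22,10],[-0.26,0.33,-0.01,0,0,0.3,10],[-0.33,0.42,-0.01,0,0,0.36,10]]]'

```text
clock: 4.8
ee_pos: [0.5345, 0.1, 0.5012]
tcp_rot: [0.996, 0.086, -0.001, 0.0]
force: [0.4, -0.3, -2.4]
width: 0.0195
gripper_force: 39.5
```

Emit:
servo_tool --series '[[[-0.05,0.06,0,0,0,0.04,10],[-0.1,0.12,0,0,0,0.07,10],[-0.13,0.155,0,0,0,0.09,10],[-0.14,0.17,0,0,0,0.09,10],[-0.14,0.17,0,0,0,0.09,10]]]'

```text
clock: 5.3
ee_pos: [0.4914, 0.0244, 0.5017]
tcp_rot: [1.0, 0.017, -0.0, -0.0]
force: [-0.2, 0.1, -2.0]
width: 0.0193
gripper_force: 39.6
```

Run:
```python
from workcell import env
from h import *
import pickle
s=env.observe();p,z=env.camera("wrist");c=env.calibration("wrist");pickle.dump((s,p,z,c),open("w3.pkl","wb"))
cv2.imwrite("pics/w3.png",p[:,:,::-1]);print(s["ee_pos"],s["tcp_rot"],s["width"],np.abs(s["joint_vel"]).max())
```

```text
[0.49138913 0.0244368  0.50172558] [ 9.99847579e-01  1.74581247e-02 -8.05829600e-05 -1.59728089e-04] 0.019312633796535084 0.026238327492246565
```

View pics/w3.png

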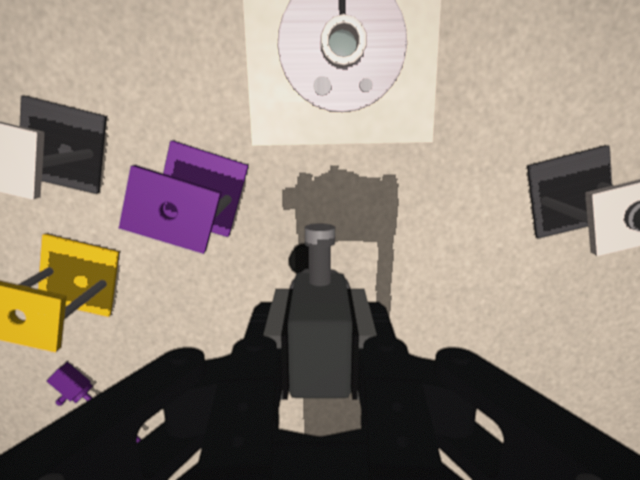

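The port is at (343,40) near the top edge, with its bar pointing up the image. I'll move 60 mm forward so the whole cover is in view.

Emit:
servo_tool --series '[[[0.04,0.01,0,0,0,0,10],[0.09,0.02,0,0,0,0,10],[0.13,0.03,0,0,0,0,10],[0.15,0.033,0,0,0,0,10],[0.15,0.033,0,0,0,0,10]]]'

```text
clock: 5.85
ee_pos: [0.5532, 0.0145, 0.501]
tcp_rot: [1.0, 0.018, -0.001, -0.0]
force: [0.4, -0.3, -1.8]
width: 0.0196
gripper_force: 39.6
```

Run:
```python
from workcell import env
from h import *
import pickle
s=env.observe();p,z=env.camera("wrist");c=env.calibration("wrist");pickle.dump((s,p,z,c),open("w3.pkl","wb"))
T=wT(s,c);P=cloud(s,z,c)
print(s["ee_pos"],s["tcp_rot"],np.abs(s["joint_vel"]).max())
roi=np.zeros((480,640),bool);roi[0:220,200:460]=1
for lo,hi,n in((.144,.153,"rim"),(.125,.1305,"cover")):
    m=roi&(P[...,2]>lo)&(P[...,2]<hi);q=P[m]
    cs,_=cv2.findContours(m.astype(np.uint8),cv2.RETR_EXTERNAL,cv2.CHAIN_APPROX_NONE);k=max(cs,key=cv2.contourArea)
    pts=np.array([plane(c,x,.148 if n=="rim" else .128,T)[:2] for x in k[:,0]],np.float32)
    print(n,m.sum(),np.median(q,0).round(4),"ellipse",cv2.fitEllipse((pts*1000)))
g=cv2.cvtColor(p,cv2.COLOR_RGB2GRAY);m=(roi&(g<60)).astype(np.uint8)
nl,lab,st,ce=cv2.connectedComponentsWithStats(m)
for i in range(1,nl):
    if st[i,4]>40:
        v,u=np.nonzero(lab==i);w=np.array([plane(c,(a,b),.132,T)[:2] for a,b in zip(u,v)],np.float32)*1000
        print(st[i],w.mean(0),cv2.minAreaRect(w),cv2.fitLine(w,cv2.DIST_L2,0,.01,.01).ravel())
cv2.imwrite("pics/w4.png",p[:,:,::-1])
```

```text
[0.55315551 0.01453622 0.50102067] [ 9.99832848e-01  1.82729118e-02 -5.65694265e-04 -2.38040572e-04] 0.030083878950542854
rim 915 [0.6152 0.0124 0.1469] ellipse ((614.865966796875, 12.551946640014648), (32.387001037597656, 32.7307014465332), 164.9733428955078)
cover 10071 [0.6189 0.0113 0.1272] ellipse ((614.9056396484375, 12.590831756591797), (97.88958740234375, 97.93241119384766), 134.74417114257812)
[324  64   4  38 125] [646.8097    14.118687] ((647.1692504882812, 14.392415046691895), (26.848880767822266, 2.334730386734009), 2.376974105834961) [9.9956250e-01 2.9578036e-02 6.4680963e+02 1.4118689e+01]
```

View pics/w4.png

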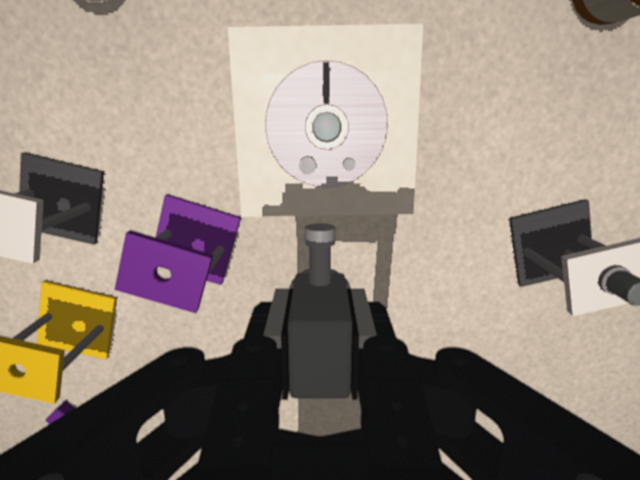

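The picture shows the port at (326,127), the bar at (326,82) and the spout end at (320,233). Rim and cover fits agree on (0.6149, 0.0126). Next I check the held probe's pose and tilt, and the plate's yaw.

Run:
```python
from h import *
import pickle
s,p,z,c=pickle.load(open("w3.pkl","rb"));P=cloud(s,z,c)
roi=np.zeros((480,640),bool);roi[0:200,200:460]=1
m=roi&(P[...,2]>.1195)&(P[...,2]<.1245)
k,l,st,_=cv2.connectedComponentsWithStats(m.astype(np.uint8));m=l==1+np.argmax(st[1:,4])
print("plate",cv2.minAreaRect((P[m][:,:2]*1000).astype(np.float32)))
Rt=R.from_quat(s["tcp_rot"]);Q=Rt.inv().apply((P-s["ee_pos"]).reshape(-1,3)).reshape(P.shape)*1000 # tool frame mm
roi[:]=0;roi[220:400,285:358]=1
# head top: depth rows
for v in range(224,400,12):
    g=roi[v]&(Q[v,:,2]>120)&(Q[v,:,2]<190);u=np.nonzero(g)[0]
    if len(u): print(v,u.min(),u.max(),Q[v,(u.min()+u.max())//2].round(1))
m=np.zeros_like(roi);m[325:392,295:346]=1
q=Q[m];q=q[np.isfinite(q[:,2])];A=np.c_[q[:,:2],np.ones(len(q))];print("top plane slope",np.linalg.lstsq(A,q[:,2],rcond=None)[0],q.min(0),q.max(0))
# scene-view stem: head/tip expected
s2,ps,zs,cs,t,zt,ct=pickle.load(open("s2.pkl","rb"))
R2=R.from_quat(s2["tcp_rot"]);tip=s2["ee_pos"]+R2.apply([0,0,.284]);fl=s2["ee_pos"]+R2.apply([0,0,.19])
a,b=proj(cs,tip),proj(cs,fl);print(a,b,proj(ct,tip),proj(ct,fl))
x,y=int(a[0]),int((a[1]+b[1])/2)
cv2.imwrite("pics/stem.png",cv2.resize(ps[y-40:y+40,x-40:x+40],(600,600),interpolation=cv2.INTER_CUBIC)[:,:,::-1])
```

```text
plate ((621.2294921875, 12.893829345703125), (137.5167999267578, 150.57711791992188), 2.9183692932128906)
224 308 331 [ 33.2  -1.  175.9]
236 305 334 [ 31.3  -1.  167. ]
248 309 330 [ 26.6  -1.  168.3]
260 309 330 [ 22.   -1.  168.4]
272 299 340 [ 17.2  -1.  169. ]
284 290 349 [ 12.3  -1.  169.7]
296 285 357 [ 12.5  -0.3 159. ]
308 285 357 [ 12.1  -0.3 151. ]
320 285 357 [ 11.6  -0.4 143.8]
332 285 357 [  9.2  -0.4 140.9]
344 285 357 [  4.4  -0.4 142.1]
356 285 357 [  0.7  -0.4 141.4]
368 285 357 [ -3.9  -0.3 141.9]
380 285 357 [ -8.4  -0.3 142.1]
392 285 357 [-13.2  -0.3 142.6]
top plane slope [1.13956861e-03 4.35170837e-04 1.41972290e+02] [-13.21879851  -8.610334   140.1311088 ] [ 11.57421741   7.3320278  144.01668475]
[452.92042165 193.76746882] [463.40827337 163.33463985] [208.99802564 208.89992715] [199.06281135 200.56700509]
```

View pics/stem.png

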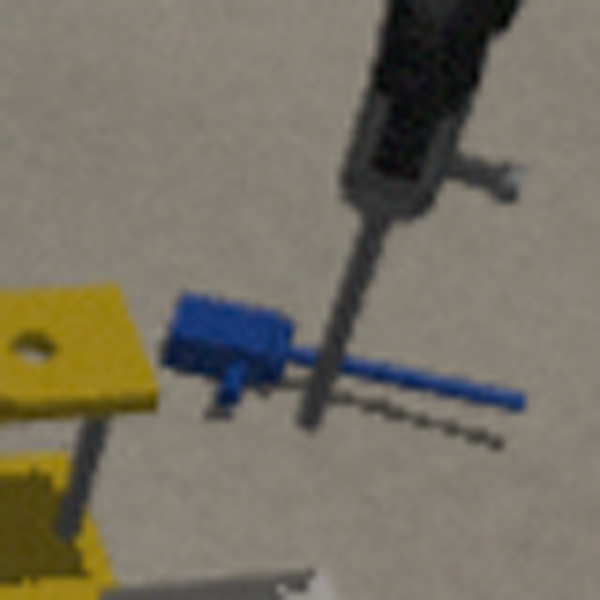

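The probe hangs true: its top is flat to 0.1° and the tip is 285 mm ahead of the TCP. The stem end in the crop, at (453.5,194.7), matches the prediction. I use a station yaw of about 2.8°.

Run:
```python
from workcell import env
from h import *
print(goal(env.observe(),(.6157,.0121,.46),2.8))
```

```text
(array([0.1582, 0.0117, 0.1029]), array([-0.0003,  0.001 , -0.008 ]))
```

Emit:
servo_tool --series '[[[0.05,0.004,0,0,0,-0.008,10],[0.1,0.008,0,0,0,-0.008,10],[0.14,0.011,0,0,0,-0.008,10],[0.158,0.0117,0,0,0,-0.008,10],[0.158,0.0117,0.02,0,0,-0.008,10]]]'

```text
clock: 6.4
ee_pos: [0.6155, 0.0117, 0.4944]
tcp_rot: [1.0, 0.024, 0.001, -0.0]
force: [0.0, -0.6, -1.4]
width: 0.0194
gripper_force: 39.6
```

Emit:
servo_tool --series '[[[0,0,0.04,0,0,0,10],[0,0,0.07,0,0,0,10],[0,0,0.08,0,0,0,10],[0,0,0.08,0,0,0,10],[0,0,0.08,0,0,0,10]]]'

```text
clock: 6.9
ee_pos: [0.6151, 0.0114, 0.4625]
tcp_rot: [1.0, 0.024, 0.0, -0.0]
force: [0.3, -0.6, -1.5]
width: 0.0195
gripper_force: 39.6
```

Run:
```python
from workcell import env
from h import *
s=env.observe();im={n:env.camera(n)[0] for n in("scene","top")}
print(s["ee_pos"],s["tcp_rot"],s["force"],np.abs(s["joint_vel"]).max(),goal(s,(.6157,.0121,.383),2.8))
Rt=R.from_quat(s["tcp_rot"]);o=[]
for n in im:
    c=env.calibration(n);tip=s["ee_pos"]+Rt.apply([-.001,0,.285])
    x,y=proj(c,tip);print(n,"tip",(x,y),"flange",proj(c,tip+[0,0,.095]),"port exp",proj(c,(.6149,.0126,.148)))
    x0,y0=int(x)-30,int(y)-30;print(x0,y0)
    o.append(cv2.resize(im[n][y0:y0+60,x0:x0+60],(400,400),interpolation=cv2.INTER_CUBIC))
cv2.imwrite("pics/hov.png",np.hstack(o)[:,:,::-1])
```

```text
[0.61514435 0.01137252 0.46250898] [ 9.99712090e-01  2.39901840e-02  4.54752754e-04 -3.02641063e-05] [ 0.33076218 -0.64973586 -1.52047   ] 0.01444280640681771 (array([ 0.0013, -0.0017,  0.1988]), array([-0.    , -0.0006, -0.0006]))
scene tip (np.float64(349.0720841450525), np.float64(266.55368226444307)) flange [352.09282761 238.31605452] port exp [348.83426755 274.49040778]
319 236
top tip (np.float64(324.4578039289965), np.float64(177.32069845788342)) flange [323.90506739 166.85721425] port exp [324.16625678 180.09405491]
294 147
```

View pics/hov.png

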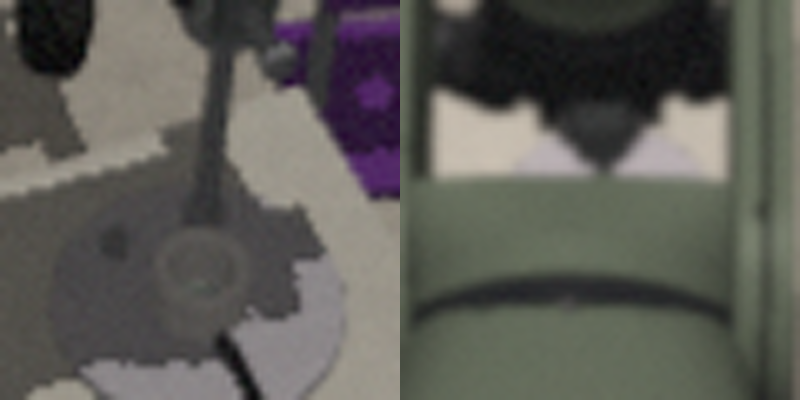

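In the scene crop the stem tip is at about (349.7,269) and the port mouth at (349.1,276.2). Both sit at the same offset from prediction, so the probe is centred to about 1 mm. I lower it in two stages.

Emit:
servo_tool --series '[[[0.001,-0.0017,0,0,0,0,10],[0.001,-0.0017,0.02,0,0,0,10],[0.001,-0.0017,0.045,0,0,0,10],[0.001,-0.0017,0.07,0,0,0,10],[0.001,-0.0017,0.09,0,0,0,10]]]'

```text
clock: 7.5
ee_pos: [0.6155, 0.0121, 0.4242]
tcp_rot: [1.0, 0.024, -0.001, -0.0]
force: [0.1, -0.5, -1.9]
width: 0.0196
gripper_force: 39.6
```

Emit:
servo_tool --series '[[[0,0,0.02,0,0,0,10],[0,0,0.05,0,0,0,10],[0,0,0.08,0,0,0,10],[0,0,0.1,0,0,0,10],[0,0,0.107,0,0,0,10]]]'

```text
clock: 8.0
ee_pos: [0.6155, 0.0121, 0.3816]
tcp_rot: [1.0, 0.024, -0.001, -0.0]
force: [-0.3, 0.3, -1.9]
width: 0.0195
gripper_force: 39.6
```

Emit:
servo_tool --series '[[[0,0,0,0,0,0,10],[0,0,0,0,0,0,10],[0,0,0,0,0,0,10],[0,0,0,0,0,0,10],[0,0,0,0,0,0,10]]]'

```text
clock: 8.5
ee_pos: [0.6157, 0.0121, 0.3835]
tcp_rot: [1.0, 0.024, 0.0, -0.0]
force: [-0.7, 0.0, -1.3]
width: 0.0196
gripper_force: 39.6
```

Run:
```python
from workcell import env
from h import *
s=env.observe();p,z=env.camera("wrist");c=env.calibration("wrist");q=env.camera("scene")[0]
print(s["ee_pos"],s["force"],s["width"],np.abs(s["joint_vel"]).max(),goal(s,(.6157,.0121,.383),2.8))
T=wT(s,c);cs=env.calibration("scene")
tip=s["ee_pos"]+R.from_quat(s["tcp_rot"]).apply([-.001,0,.285])
print("tip",tip,"scene flange bottom",proj(cs,tip+[0,0,.095]),"stem@mouth",proj(cs,tip+[0,0,.05]),"port",proj(cs,(.6149,.0126,.148)))
x,y=map(int,proj(cs,tip+[0,0,.05]));print(x-30,y-30)
cv2.imwrite("pics/fin.png",np.hstack([cv2.resize(q[y-30:y+30,x-30:x+30],(400,400),interpolation=cv2.INTER_CUBIC),cv2.resize(p[100:420,160:480],(400,400))])[:,:,::-1])
```

```text
[0.61568958 0.01207421 0.38345704] [-0.66910925  0.02355642 -1.28796536] 0.01957617510265531 0.002899290898044679 (array([ 0.    , -0.0001,  0.0011]), array([-0.    , -0.0005, -0.0005]))
tip [0.61489145 0.01204667 0.0984564 ] scene flange bottom [349.93558594 262.20696964] stem@mouth [348.61349404 274.43397895] port [348.83426755 274.49040778]
318 244
```

View pics/fin.png

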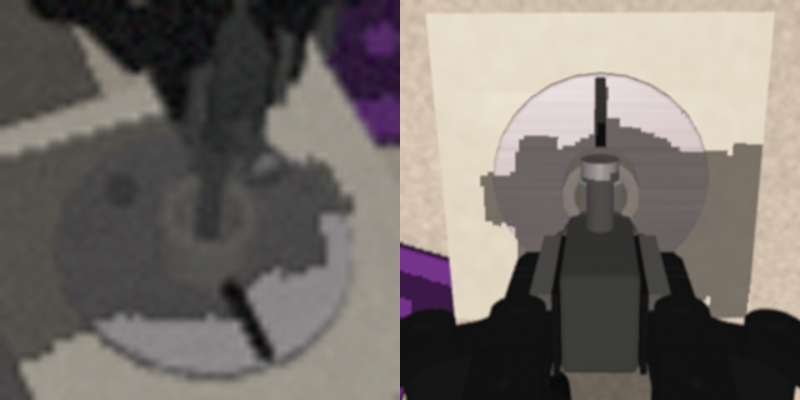

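The stem is centred in the port (crop column 208 against the rim's 209), and spout and bar line up at column 600. I lower it a final 0.7 mm, let it settle and hand in.

Emit:
servo_tool --series '[[[0,0,0.0018,0,0,0,10],[0,0,0.0018,0,0,0,10],[0,0,0.0018,0,0,0,10],[0,0,0.0018,0,0,0,10],[0,0,0.0018,0,0,0,10]]]'

```text
clock: 9.1
ee_pos: [0.6157, 0.0121, 0.3824]
tcp_rot: [1.0, 0.024, 0.0, -0.0]
force: [0.7, 0.1, -0.7]
width: 0.0193
gripper_force: 39.6
```

Emit:
servo_tool --series '[[[0,0,0,0,0,0,10],[0,0,0,0,0,0,10],[0,0,0,0,0,0,10],[0,0,0,0,0,0,10],[0,0,0,0,0,0,10]]]'

```text
clock: 9.6
ee_pos: [0.6157, 0.0121, 0.3824]
tcp_rot: [1.0, 0.024, 0.0, -0.0]
force: [-0.4, 0.2, -1.0]
width: 0.0196
gripper_force: 39.6
```

Run:
```python
from workcell import env
s=env.observe();print(s["ee_pos"],s["force"],abs(s["joint_vel"]).max());print(env.hand_in())
```

```text
[0.61566764 0.01208672 0.38242023] [-0.40670998  0.1606207  -1.01454707] 0.0019528632675768073
the job is handed in; nothing more can be done
None
```

I handed the job in at 9.6 s with the probe held still and upright in the port: tip about 50 mm below the mouth, centred to about 1 mm, spout along the index bar, and no contact with the station seen in the force readings; the hand-in gave no verdict.

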